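Free the pawl of the parcel lift and lower the carton

TASK

Take the long bar by its grip and flick its steel shaft up under the tail of the lift's pawl, so that the pawl swings clear of the rack and stays up. Then lay the bar down on the bench, and press the lift's round pad down until the carton platform is all the way down.

Things in the scene. Friction and masses are not known exactly. Their poses are not given: they have to be found in the camera images.
- long_bar: Loose lever bar flat on the bench, 0.15 kg: black square grip 110 long, 20 x 20, with a round steel shaft 10 thick and 150 long out of one end. Origin: centre of the grip's underside. x axis towards the shaft's tip, 205 from the origin; z up; shaft axis 10 above the underside. A like bar with a shaft of only 35 lies near and is not to be used; they may have swapped places.
- lift: Bench-top ratchet lift, fixed: grey base plate 200 (x) by 340 (y), 15 high, and a steel column 253 high at x 30, y -20. Origin: centre of the base's underside; x to its back, away from the robot; y to its left. Left (+y) of the column is the platform with a strapped carton; on the right (-y) of it the toothed rack and the hooked pawl, whose pin is at x 30, y -61, z 205 beside the column's top.
- pawl_tail (a point): Point on the centre line of the pawl's tail: a round bar 10 thick that sticks out level to the lift's right from the pin and ends in an 18 ball. The point is 75 from the pin, 30 short of the ball, 205 to 213 above the bench. Axes as the lift's while the pawl is at 0; they turn with it. Under, before and behind the outer 60 of the tail is free space down to the base plate.
- pawl (a joint): Angle of the pawl about its pin, rad: 0 (start 0 to 0.06) hooked into the rack, growing as the tail goes up, stop at 0.9. The pin is stiff: about 1 N up at the tail turns it, and it stays where it is left. Above about 0.25 it is clear of the rack; below that it stops the platform from going down.
- push_pad (a point): Centre of the top face of the round black push pad, 44 in diameter, 12 thick, on a post at the front of the platform; 200 above the bench at the start, going down with the platform. Axes as the lift's. The carton behind it is 30 lower; the column's axis is 100 behind and 117 to the right of the pad, its top 53 above the pad.
- carriage (a joint): How far the platform with its carton has come down, m: 0 at the start, 0.08 fully down on its stop. It slides stiffly: with the pawl clear about 8 to 12 N on the pad pushes it down, and it stays where it is left.

How it is judged:
By the outcome, as a careful person would: the job done as asked, in the order asked, and still so for the second after the job is handed in, with the robot touching nothing.
It also fails if it takes over 64 s, if anything falls off the work surface, if the arm or the gripper's body presses on something with over 40 N, if the wrist force passes 120 N, or if a joint passes its speed limit or range.

ROBOT

A 7-joint arm with a two-finger parallel gripper is mounted at the origin on the work surface. World frame = base frame: x ahead of the robot, y to its left, z up, the work surface at z = 0. Lengths are in m, angles in degrees, forces in N, time in s.
With the tool pointing down it reaches from about 0.4 to 0.75 m from the base axis. Payload 19.5 kg.
Tool frame: the origin (TCP) lies midway between the tips of the shut fingers; the grasp point (between the pads) lies manip.hold_point_z behind it (manip.hold_point_z is the distance from the TCP to the grasp point, in m); z points along the fingers, x is the direction in which the jaws open and shut, and the axes are right-handed (so a half turn about z gives the same grasp; the last joint's range is limited). The gripper opens to 85 mm and grips with 20 to 120 N. Pads are 22 mm wide; open, the fingers measure 114 mm over their backs; the gripper's body (76 mm by 85 mm) begins 54 mm behind the grasp point. The pads swing forward as they close: fully open they stand 13 mm farther back than shut.
Start: joints at [62.756, 40.479, -1.581, 85.061, 1.261, 54.483, -4.326], TCP at [0.242, -0.522, 0.231] pointing down, gripper open.
Joint ranges: [-155.06, 155.06], [-18.47, 123.98], [-90, 86.84], [0, 140.48], [-83.41, 263.41], [0, 116], [-161.91, 161.91]. Speed limits (degrees/s): [108.29, 108.29, 147.25, 147.25, 172.46, 172.46, 172.46].

INTERFACE

Orientations are given as a 3x3 rotation matrix whose columns are the frame's x, y, z axes.
In Python, from workcell import manip gives the robot as it stands. The module is installed in compiled form; this text tells all that it offers.
- The arm moves only by the tool play_rows, never from a script. Its argument "steps" is text: rows parted by semicolons, each of 6 numbers parted by spaces: the shift along the tool's x, y, z in cm, then the turn, a rotation vector about the tool's x, y, z in rad. In form: dx dy dz ax ay az; .... A call has 1 to 12 rows; each row shifts and turns the commanded pose from where the row before left it, along the tool's axes as they then stand; what a row does not reach is not made up. A row lasts 1/12 s, in which the tool goes at most 41.7 mm and 7.16 degrees, less where a joint would pass 70% of its speed; a pose out of reach is approached as far as the arm can. A call is refused whole if a number of a shift passes 4.17 or a number of a turn 0.125, either way. A call with a gripper value outside its range is refused whole. "fingers" is the gripper command: -1 is shut, 1 is fully open, values between are in proportion, set as the call begins (left out, the last holds). The fingers move at their own pace and stop on an object; the grip force is fixed at half the most. Time passes only in rows, so rows that do not move let the fingers close. It gives the time, the measured TCP pose, the force and the opening at its end, in the units of the state.
- manip.get_obs(): the state, without advancing time (a new reading comes with each control period).
- manip.get_image(name): name is "scene" or "top" or "wrist"; returns a dict with "color" (420x560x3 uint8, red, green, blue), "mtx" (3x3 intrinsics, pixels), "R" (3x3) and "t" (3): a world point X has camera coordinates R X + t; the wrist camera has in their place "mount" (4x4, takes a point from camera to tool coordinates, whose origin is the TCP and whose axes are the tool frame's). Camera axes: x right, y down, z forward; pixel columns grow to the right and rows downward; lengths in m; the calibration is good to about 2 mm. The wrist camera is an equidistant fisheye: a pixel r from the principal point sees the ray r / f radians off the axis. A picture is of the moment at which its call begins: read the wrist's pose just before it. There is no depth.
- manip.close_job(): hands the job in, once; it reports no verdict.
Trained networks look in a picture, given as the dict that the camera call returned (one of the last four; its "shot" number tells which), for a name from the list of things; names that differ only in an ending like _2 or _b are one class to them, and where a whole thing is asked for, a point or a joint stands for the part that bears it (a point fixed in the world has none). Each returns a list of dicts, best first, with "confidence" (0 to 1); they miss things now and then, are a little off and sometimes report something else, mostly with a low value. They report only what shows in the picture. A call takes as long as a camera call.
- manip.masks_of(picture, label): "pixels" (420x560 bool, what is visible of it).
- manip.spot_point(picture, label): "centre" ([x, y, z] in m, in the coordinates of the camera as it stood for that picture, good to about 4 mm: a listed point, or the origin of a listed thing).
The state is a dict: "clock": time; "joints": joint angles; "joint_velocities": joint speeds; "joint_torque": joint torques, N m; "tcp_pos": TCP position; "orientation": TCP orientation; "wrist_force": force on the tool from outside, world axes, zero at the start; "wrist_torque": the same for the moment, N m; "width": opening from 0.0 (shut) to 1.0 (fully open).
Only numpy, scipy, OpenCV 4.12 (cv2) and the standard library are available. Lean on these libraries where they do the work, as an engineer would, in place of code of your own. Each camera call takes 0.05 s, during which the arm holds its last target.

## Working session

There is one attempt and no reset: what is moved stays moved. The work goes in short steps, Python scripts to look and compute and a tool call to move; the robot and the scene stay as the last step left them, time stands still between calls to the robot, and variables do not carry over. Pictures are saved under pics/ and viewed, and the job is handed in when it is done.

Besides the shell and the picture viewer there is one more tool, called after "Call:" as name(argument=value, ...), one argument or row to a line, values as JSON. play_rows: Moves the arm, as the interface text tells. Its arguments: {"type":"object","properties":{"steps":{"type":"string"},"fingers":{"type":"number"}},"required":["steps"]}

```bash
mkdir -p pics; cat > h.py <<'E'
import numpy as np, cv2
from workcell import manip
def snap(n,f):
    p=manip.get_image(n); cv2.imwrite('pics/'+f,cv2.cvtColor(p['color'],cv2.COLOR_RGB2BGR)); return p
def w(p,c): return np.array(p['R']).T@(np.array(c)-np.array(p['t']))
E
python3 - <<'E'
from h import *
print(manip.get_obs(), manip.hold_point_z)
for n in ['scene','top']:
    p=snap(n,n+'0.png')
    print(n,-np.array(p['R']).T@p['t'])
    for l in ['long_bar','lift','pawl_tail','push_pad']:
        for r in manip.spot_point(p,l)[:3]: print(l,r['confidence'],w(p,r['centre']).round(4))
        if l=='long_bar':
            for r in manip.masks_of(p,l)[:3]:
                ys,xs=np.nonzero(r['pixels']);print('mask',r['confidence'],xs.mean(),ys.mean(),xs.min(),xs.max(),ys.min(),ys.max())
E
```

```text
{'clock': 0.0, 'joints': array([62.75709493, 40.51364772, -1.58331908, 85.08373549,  1.25979544,
       54.48226756, -4.32728032]), 'joint_velocities': array([-0.04481828,  0.07806506, -0.02127954,  0.00787275, -0.13919873,
        0.05547341,  0.04612936]), 'joint_torque': array([-2.20500588e-03, -8.83192134e+01,  1.23316873e+00, -2.36167985e+01,
        1.64794887e-02,  6.46005283e-03,  1.83838625e-05]), 'tcp_pos': array([ 0.24157389, -0.52150489,  0.23083282]), 'orientation': array([[ 4.20284289e-01, -9.07392360e-01, -4.69801492e-04],
       [-9.07391829e-01, -4.20284552e-01,  9.81845457e-04],
       [-1.08836938e-03,  1.36398145e-05, -9.99999408e-01]]), 'wrist_force': array([-0.06992819,  0.39521213,  0.43647521]), 'wrist_torque': array([ 0.01788822, -0.00334668,  0.01292745]), 'width': 0.9978787007730386} 0.0187
scene [0.68435373 0.25885655 1.08194724]
long_bar 0.67 [ 0.5146 -0.233  -0.0029]
lift 0.69 [ 0.6139  0.0507 -0.0035]
pawl_tail 0.51 [ 0.6588 -0.0825  0.2112]
push_pad 0.74 [0.5339 0.1407 0.2016]
top [ 0.51447538 -0.05235387  1.11263939]
long_bar 0.8 [ 0.5098 -0.2391 -0.0019]
mask 0.86 347.65945945945947 219.35405405405405 341 355 157 264
lift 0.86 [0.6133 0.0478 0.0011]
pawl_tail 0.87 [ 0.6566 -0.0857  0.2126]
push_pad 0.96 [0.5342 0.1358 0.2011]
```

View pics/top0.png

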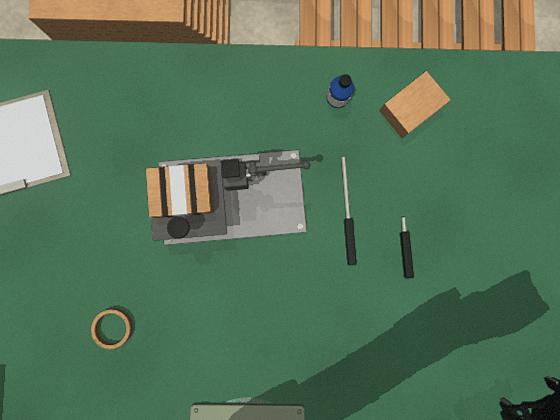

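View pics/scene0.png

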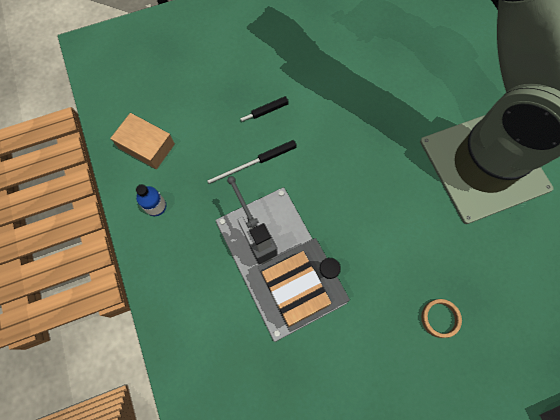

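The long bar lies to the right of the lift (top view: tip at about (344,157), grip end at (351,264)). The short one is at (405,245). Next I'll get the bar's axis and the lift's yaw.

```bash
cat >> h.py <<'E'
def pix(p,uv,z):
    R=np.array(p['R']);c=-R.T@np.array(p['t']);d=R.T@np.linalg.inv(p['mtx'])@np.array([uv[0],uv[1],1.]);return c+d*(z-c[2])/d[2]
def proj(p,X):
    q=np.array(p['mtx'])@(np.array(p['R'])@np.array(X)+p['t']);return (q[:2]/q[2]).round(1)
E
python3 - <<'E'
from h import *
o=[]
for n,t0,g0 in [('top',(344,157),(351.3,264)),('scene',(208.5,182),(296,145))]:
    p=snap(n,n+'1.png')
    m=manip.masks_of(p,'long_bar')
    for r in m[:2]:
        ys,xs=np.nonzero(r['pixels']); print(r['confidence'],len(xs))
        P=np.array([pix(p,(x,y),.012) for x,y in zip(xs,ys)])[:,:2]
        f=cv2.fitLine(P.astype(np.float32),cv2.DIST_HUBER,0,.001,.001).ravel()
        d=f[:2]*np.sign(f[0]);s=(P-f[2:])@d
        a,b=f[2:]+d*s.min(),f[2:]+d*s.max()
        print(n,'ends',a.round(4),b.round(4),'len',s.max()-s.min(),'yaw',np.degrees(np.arctan2(d[1],d[0])),'orig',(b-d*.205).round(4),(a+d*.055).round(4))
    print(pix(p,t0,.01),pix(p,g0,.018))
    for l in ['pawl_tail','push_pad','lift']:
        for r in manip.spot_point(p,l)[:1]: print(l,r['confidence'],w(p,r['centre']).round(4))
    if n=='top':
        for uv in [(158,163),(299,151),(306,232)]: print(pix(p,uv,.015))
        print('ball',pix(p,(319,158),.208))
        cv2.imwrite('pics/crop.png',cv2.resize(cv2.cvtColor(p['color'],cv2.COLOR_RGB2BGR)[130:290,140:440],None,fx=2.6,fy=2.6))
E
```

```text
0.86 639
top ends [ 0.4592 -0.2394] [ 0.7166 -0.2167] len 0.2584540516657067 yaw 5.0445113 orig [ 0.5124 -0.2347] [ 0.514  -0.2346]
[ 0.71696413 -0.22060399  0.01      ] [ 0.45970601 -0.23772953  0.018     ]
pawl_tail 0.58 [ 0.6591 -0.0854  0.2112]
push_pad 0.8 [0.535  0.1388 0.1995]
lift 0.76 [ 0.614   0.0493 -0.0012]
[0.69333261 0.2273833  0.015     ]
[ 0.72872692 -0.11079444  0.015     ]
[ 0.53364908 -0.12983968  0.015     ]
ball [ 0.67768102 -0.14052508  0.208     ]
0.55 519
scene ends [ 0.4562 -0.2391] [ 0.7138 -0.2167] len 0.2585648183655926 yaw 4.981162 orig [ 0.5096 -0.2345] [ 0.511  -0.2343]
[ 0.7149306  -0.21581206  0.01      ] [ 0.45857369 -0.2300341   0.018     ]
push_pad 0.58 [0.5339 0.1383 0.2017]
lift 0.58 [ 0.6167  0.0503 -0.0047]
```

View pics/crop.png

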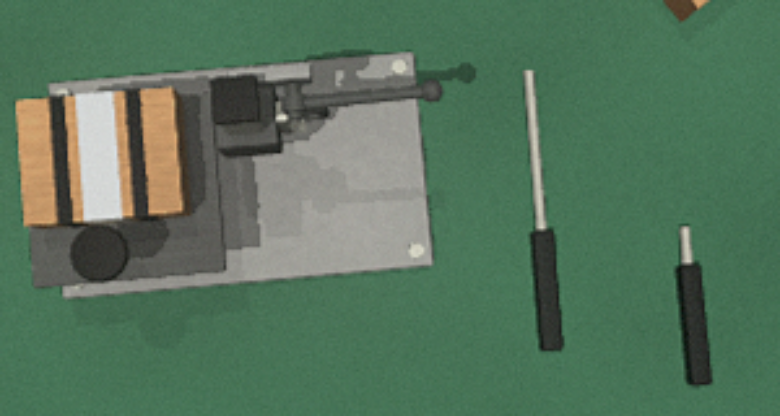

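Call:
play_rows(
  steps="-2 -2.2 0 0 0 0.0866;-2 -2.2 0 0 0 0.0866;-2 -2.2 0 0 0 0.0866;-2 -2.2 0 0 0 0.0866;-2 -2.2 1 0 0 0;-2 -2.2 1 0 0 0;-2 -2.2 1 0 0 0;-2 -2.2 1 0 0 0",
  fingers=0.2,
)

```text
clock: 1.77
tcp_pos: [0.383, -0.331, 0.191]
orientation: [[0.087, -0.996, 0.0], [-0.996, -0.087, -0.0], [0.0, -0.0, -1.0]]
wrist_force: [-0.1, 0.2, -0.2]
width: 0.602
```

```bash
cat >> h.py <<'E'
def go(t,yawx=None,o=None):
    o=o or manip.get_obs();R=np.array(o['orientation']);d=R.T@(np.array(t)-o['tcp_pos'])
    print('clock',o['clock'],'tcp',o['tcp_pos'].round(4),'xang',np.degrees(np.arctan2(R[1,0],R[0,0])).round(2),'z',R[:,2].round(4),'F',o['wrist_force'].round(2),'w',o['width'])
    print('delta tool cm',(d*100).round(2))
E
python3 - <<'E'
from h import *
go([.5125,-.2345,.10])
E
```

```text
clock 1.7667 tcp [ 0.383 -0.331  0.191] xang -84.99 z [ 3.e-04 -2.e-04 -1.e+00] F [-0.14  0.16 -0.22] w 0.6018007415288046
delta tool cm [ -8.49 -13.74   9.1 ]
```

Call:
play_rows(
  steps="-1.7 -2.75 1.8 0 0 0;-1.7 -2.75 1.8 0 0 0;-1.7 -2.75 1.8 0 0 0;-1.7 -2.75 1.8 0 0 0;-1.7 -2.75 1.8 0 0 0;0 0 0 0 0 0;0 0 0 0 0 0",
)

```text
clock: 2.35
tcp_pos: [0.5122, -0.2339, 0.1002]
orientation: [[0.09, -0.996, -0.001], [-0.996, -0.09, 0.001], [-0.001, 0.001, -1.0]]
wrist_force: [-0.7, -0.4, 0.7]
width: 0.603
```

```bash
python3 - <<'E'
from h import *
go([.5125,-.2345,.004])
o=manip.get_obs()
p=snap('wrist','w1.png')
M=np.array(p['mount']);print(M.round(3),p['mtx'])
for r in manip.spot_point(p,'long_bar')[:2]:
    t=(M@np.append(r['centre'],1))[:3]; print(r['confidence'],o['orientation']@t+o['tcp_pos'])
E
```

```text
clock 2.35 tcp [ 0.5122 -0.2339  0.1002] xang -84.84 z [-1.3e-03  9.0e-04 -1.0e+00] F [-0.73 -0.43  0.71] w 0.6026752633913053
delta tool cm [ 0.07 -0.03  9.62]
[[ 1.    -0.     0.     0.   ]
 [-0.     0.96   0.279 -0.07 ]
 [-0.    -0.279  0.96  -0.143]
 [ 0.     0.     0.     1.   ]] [[325.1922621    0.         276.98416572]
 [  0.         325.1922621  210.63313909]
 [  0.           0.           1.        ]]
0.85 [ 5.10441625e-01 -2.36684443e-01  2.45785709e-04]
```

View pics/w1.png

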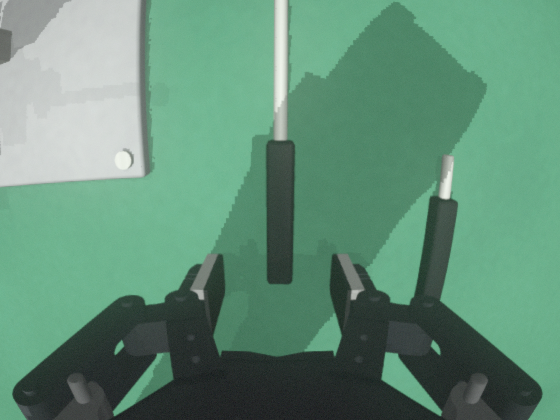

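The wrist view shows the long-shaft bar between the pads: grip at (281,212), jaw centre at about column 277. I'll descend and close.

Call:
play_rows(
  steps="0.05 0 2.4 0 0 0;0.05 0 2.4 0 0 0;0 0 2.4 0 0 0;0 0 1.6 0 0 0;0 0 0.8 0 0 0;0 0 0 0 0 0;0 0 0 0 0 0",
)

```text
clock: 3.03
tcp_pos: [0.5117, -0.2371, 0.0061]
orientation: [[0.086, -0.996, 0.001], [-0.996, -0.086, -0.0], [0.0, -0.001, -1.0]]
wrist_force: [-0.3, 0.6, 0.8]
width: 0.594
```

Call:
play_rows(
  steps="0 0 0 0 0 0;0 0 0 0 0 0;0 0 0 0 0 0;0 0 0 0 0 0;0 0 0 0 0 0;0 0 0 0 0 0;0 0 0 0 0 0;0 0 0 0 0 0;0 0 0 0 0 0",
  fingers=-1,
)

```text
clock: 3.78
tcp_pos: [0.5122, -0.2367, 0.0065]
orientation: [[0.087, -0.996, 0.001], [-0.996, -0.087, -0.001], [0.001, -0.001, -1.0]]
wrist_force: [-2.8, 0.9, 12.8]
width: 0.213
```

Call:
play_rows(
  steps="0 0 -1 0 0 0;0 0 -2 0 0 0;0 0 -2 0 0 0;0 0 -2 0 0 0;0 0 -2 0 0 0;0 0 -1 0 0 0;0 0 0 0 0 0;0 0 0 0 0 0",
)

```text
clock: 4.45
tcp_pos: [0.5118, -0.2364, 0.1053]
orientation: [[0.087, -0.996, 0.0], [-0.996, -0.087, 0.0], [0.0, -0.0, -1.0]]
wrist_force: [-0.6, 0.4, -1.3]
width: 0.216
```

```bash
python3 - <<'E'
from h import *
go([.5125,-.2345,.1])
o=manip.get_obs()
p=snap('wrist','w2.png')
p=snap('scene','s2.png')
E
```

```text
clock 4.45 tcp [ 0.5118 -0.2364  0.1053] xang -84.99 z [ 4.e-04  0.e+00 -1.e+00] F [-0.55  0.36 -1.3 ] w 0.21558456866168493
delta tool cm [-0.18 -0.09  0.53]
```

View pics/w2.png

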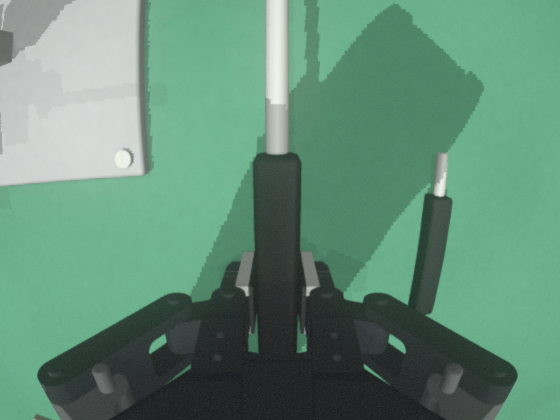

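View pics/s2.png

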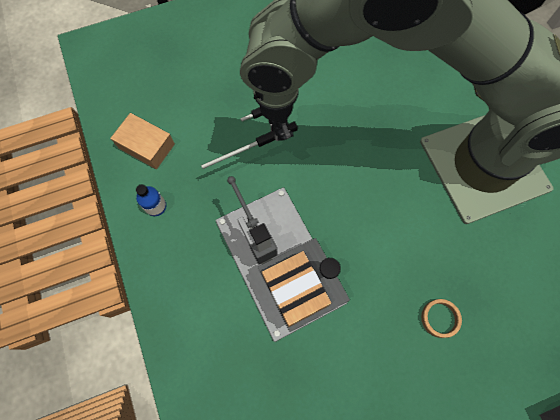

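```bash
python3 - <<'E'
from h import *
p=manip.get_image('scene')
for z in (.09,.1,.109,.118,.13): print(z,proj(p,[.716,-.2185,z]),proj(p,[.566,-.2315,z]))
for r in manip.spot_point(p,'long_bar')[:2]: print(w(p,r['centre']))
im=cv2.cvtColor(p['color'],cv2.COLOR_RGB2BGR)[130:220,180:320];cv2.imwrite('pics/c.png',cv2.resize(im,None,fx=5,fy=5,interpolation=0))
p=manip.get_image('top')
for r in manip.spot_point(p,'long_bar')[:2]: print(w(p,r['centre']))
for r in manip.spot_point(p,'pawl_tail')[:2]: print(w(p,r['centre']))
for r in manip.masks_of(p,'pawl')[:1]:
  ys,xs=np.nonzero(r['pixels']);i=xs.argmax();print(r['confidence'],xs.max(),ys[i],pix(p,(xs.max(),ys[i]),.21))
E
```

```text
0.09 [202.5 169.2] [257.3 145.3]
0.1 [201.8 167.6] [257.  143.5]
0.109 [201.1 166.1] [256.8 141.8]
0.118 [200.5 164.6] [256.6 140.2]
0.13 [199.6 162.5] [256.3 137.9]
[ 0.51189029 -0.2317503   0.09625916]
[ 0.65836679 -0.08724423  0.21092519]
0.84 309 163 [ 0.66692863 -0.12055224  0.21      ]
```

View pics/c.png

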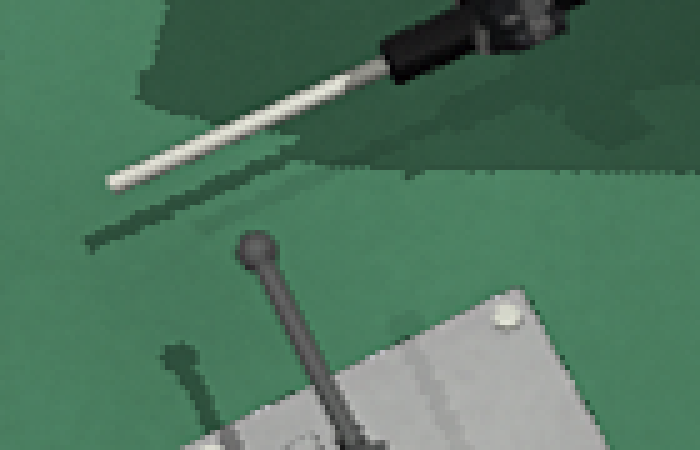

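Call:
play_rows(
  steps="0 0 -2 0 0 0;0 0 -2 0 0 0;0 0 -2 0 0 0;0 0 -1 0 0 0;-1.3 -0.1 0 0 0 0;-2.5 -0.2 0 0 0 0;-2.5 -0.2 0 0 0 0;-2.5 -0.2 0 0 0 0;-2.5 -0.1 0 0 0 0;-1.8 -0.1 0 0 0 0;-0.7 0 0 0 0 0;0 0 0 0 0 0",
)

```text
clock: 5.85
tcp_pos: [0.5085, -0.0963, 0.1747]
orientation: [[0.09, -0.996, -0.001], [-0.996, -0.09, 0.001], [-0.001, 0.001, -1.0]]
wrist_force: [-0.7, 0.2, -1.9]
width: 0.216
```

```bash
python3 - <<'E'
from h import *
go([.5086,-.098,.177])
p=snap('scene','s3.png')
im=cv2.cvtColor(p['color'],cv2.COLOR_RGB2BGR)[140:290,180:370];cv2.imwrite('pics/c3.png',cv2.resize(im,None,fx=4,fy=4,interpolation=0))
p=snap('wrist','w3.png')
E
```

```text
clock 5.85 tcp [ 0.5085 -0.0963  0.1747] xang -84.85 z [-1.e-03  8.e-04 -1.e+00] F [-0.68  0.23 -1.92] w 0.21591619020261568
delta tool cm [ 0.17  0.   -0.23]
```

View pics/c3.png

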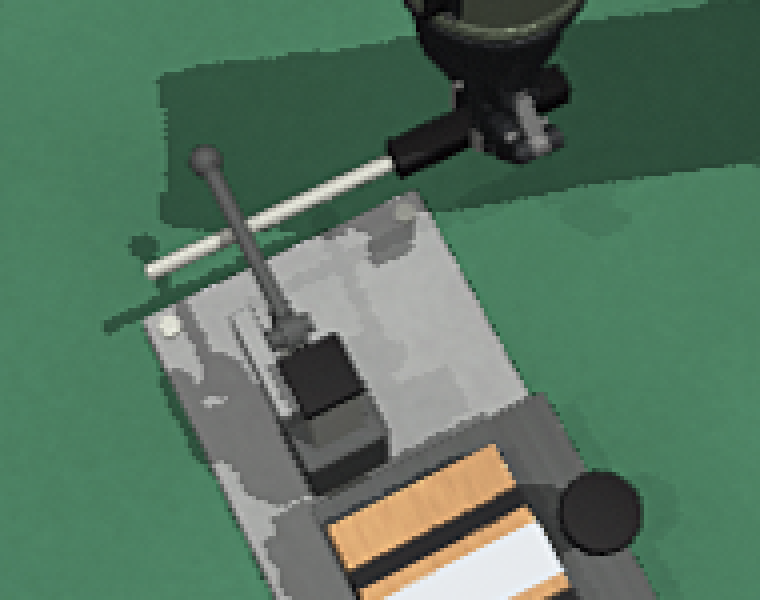

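View pics/w3.png

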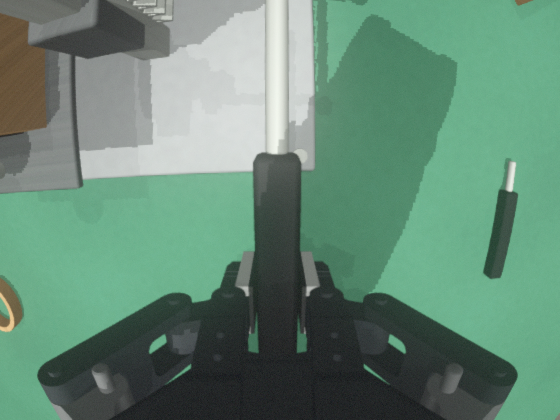

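The shaft now passes beneath the tail, crossing it about mid-length. Now I'll lift.

Call:
play_rows(
  steps="0 0 -1 0 0 0;0 0 -1 0 0 0;0 0 -1 0 0 0;0 0 -1 0 0 0;0 0 -1 0 0 0;0 0 -0.8 0 0 0;0 0 -0.4 0 0 0;0 0 0 0 0 0;0 0 0 0 0 0",
)

```text
clock: 6.7
tcp_pos: [0.5087, -0.0986, 0.237]
orientation: [[0.087, -0.996, 0.0], [-0.996, -0.087, -0.0], [0.0, -0.0, -1.0]]
wrist_force: [-1.0, -0.2, -1.1]
width: 0.217
```

```bash
python3 - <<'E'
from h import *
go([.5086,-.098,.177])
p=snap('scene','s4.png')
im=cv2.cvtColor(p['color'],cv2.COLOR_RGB2BGR)[140:290,180:370];cv2.imwrite('pics/c4.png',cv2.resize(im,None,fx=4,fy=4,interpolation=0))
E
```

```text
clock 6.7 tcp [ 0.5087 -0.0986  0.237 ] xang -85.03 z [ 0. -0. -1.] F [-1.   -0.24 -1.13] w 0.21655270138022822
delta tool cm [-0.06  0.    6.  ]
```

View pics/c4.png

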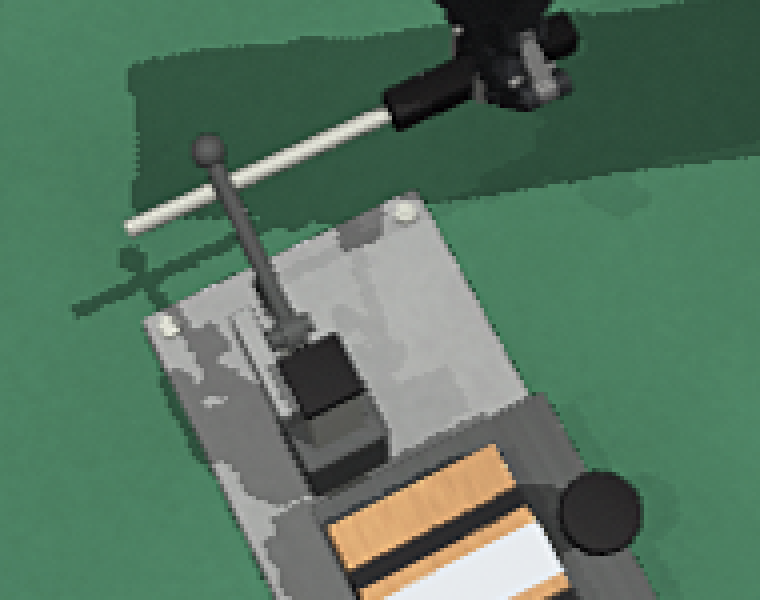

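```bash
cat >> h.py <<'E'
def ball(p):
    a=np.radians(5.2);c,s=np.cos(a),np.sin(a);R=np.array([[c,-s],[s,c]])
    t=np.array([.6582,-.0855])-R@np.array([0,-.075]) # pin xy
    for th in np.arange(0,.91,.1):
        xy=t+R@np.array([0,-.105*np.cos(th)]); print(round(th,2),proj(p,[*xy,.207+.105*np.sin(th)]))
E
python3 - <<'E'
from h import *
p=manip.get_image('scene');ball(p)
p=snap('top','t4.png');ball(p)
im=cv2.cvtColor(p['color'],cv2.COLOR_RGB2BGR)[130:250,200:380];cv2.imwrite('pics/c5.png',cv2.resize(im,None,fx=4,fy=4,interpolation=0))
for r in manip.spot_point(p,'pawl_tail')[:1]: print(w(p,r['centre']),r['confidence'])
E
```

```text
0.0 [231.5 179.9]
0.1 [231.  178.2]
0.2 [230.8 177. ]
0.3 [230.7 176.1]
0.4 [230.9 175.7]
0.5 [231.3 175.8]
0.6 [231.9 176.3]
0.7 [232.7 177.3]
0.8 [233.7 178.8]
0.9 [235.  180.8]
0.0 [306.3 166.2]
0.1 [306.4 165.4]
0.2 [305.9 164.6]
0.3 [305.  163.8]
0.4 [303.4 163.1]
0.5 [301.4 162.4]
0.6 [298.7 161.8]
0.7 [295.5 161.3]
0.8 [291.8 160.9]
0.9 [287.6 160.6]
[ 0.6559143  -0.07438197  0.24184181] 0.77
```

View pics/c5.png

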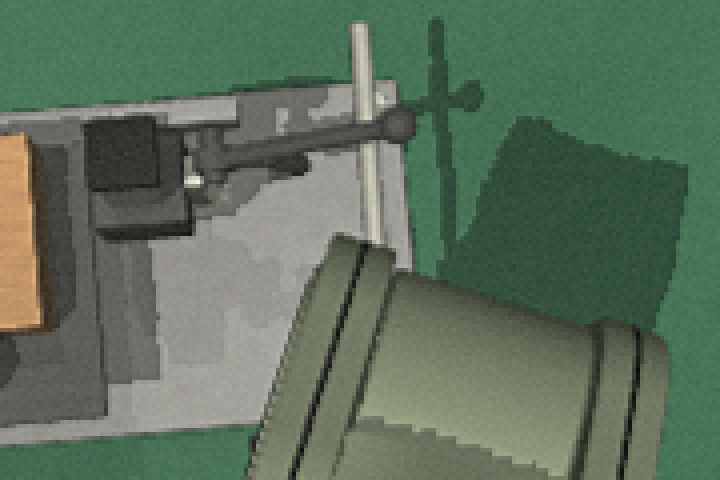

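The ball in the top view is at about (300,161), which puts the pawl near 0.5 rad. I'll lower the bar and take it back to its place.

Call:
play_rows(
  steps="0 0 1 0 0 0;0 0 2 0 0 0;0 0 2 0 0 0;0 0 2 0 0 0;1.3 0.1 0 0 0 0;2.5 0.2 0 0 0 0;2.5 0.2 0 0 0 0;2.5 0.2 0 0 0 0;2.5 0.1 0 0 0 0;1.8 0.1 0 0 0 0;0.7 0 0 0 0 0;0 0 0 0 0 0",
)

```text
clock: 7.9
tcp_pos: [0.5114, -0.2378, 0.167]
orientation: [[0.085, -0.996, -0.0], [-0.996, -0.085, -0.0], [0.0, 0.0, -1.0]]
wrist_force: [-1.0, 0.4, -2.7]
width: 0.214
```

Call:
play_rows(
  steps="0 0 2 0 0 0;0 0 2.5 0 0 0;0 0 2.5 0 0 0;0 0 2.5 0 0 0;0 0 2.5 0 0 0;0 0 2 0 0 0;0 0 0 0 0 0;0 0 0 0 0 0",
)

```text
clock: 8.57
tcp_pos: [0.5117, -0.2353, 0.0272]
orientation: [[0.088, -0.996, -0.001], [-0.996, -0.088, 0.001], [-0.001, 0.001, -1.0]]
wrist_force: [0.8, -0.1, -0.9]
width: 0.212
```

```bash
python3 - <<'E'
from h import *
go([.5118,-.2365,.0075])
p=snap('top','t6.png')
im=cv2.cvtColor(p['color'],cv2.COLOR_RGB2BGR)[130:270,200:380];cv2.imwrite('pics/c6.png',cv2.resize(im,None,fx=4,fy=4,interpolation=0))
E
```

```text
clock 8.5667 tcp [ 0.5117 -0.2353  0.0272] xang -84.94 z [-0.0012  0.001  -1.    ] F [ 0.77 -0.1  -0.95] w 0.21240675947333912
delta tool cm [ 0.13 -0.    1.97]
```

View pics/c6.png

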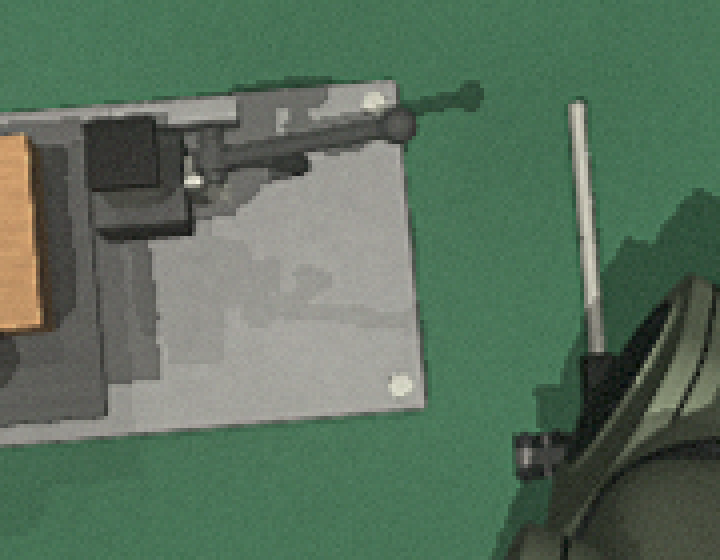

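The pawl has stayed up (ball still at about (300,161)). I'll set the bar down gently and release it.

Call:
play_rows(
  steps="0 0 0.8 0 0 0;0 0 0.6 0 0 0;0 0 0.4 0 0 0;0 0 0.1 0 0 0;0 0 0 0 0 0;0 0 0 0 0 0",
)

```text
clock: 9.12
tcp_pos: [0.5118, -0.2365, 0.0084]
orientation: [[0.087, -0.996, 0.0], [-0.996, -0.087, 0.0], [-0.0, -0.0, -1.0]]
wrist_force: [0.1, 0.2, -1.6]
width: 0.216
```

Call:
play_rows(
  steps="0 0 0 0 0 0;0 0 0 0 0 0;0 0 0 0 0 0;0 0 0 0 0 0;0 0 0 0 0 0",
  fingers=0.3,
)

```text
clock: 9.53
tcp_pos: [0.5118, -0.2365, 0.0084]
orientation: [[0.087, -0.996, 0.0], [-0.996, -0.087, 0.0], [-0.0, -0.0, -1.0]]
wrist_force: [0.6, -0.5, -0.5]
width: 0.65
```

Call:
play_rows(
  steps="0 0 -1.5 0 0 0;0 0 -2.5 0 0 0;0 0 -4 0 0 0;0 0 -4 0 0 0;0 0 -4 0 0 0;0 0 -4 0 0 0;0 0 -4 0 0 0;0 0 -3 0 0 0;0 0 0 0 0 0",
)

```text
clock: 10.28
tcp_pos: [0.5131, -0.2373, 0.284]
orientation: [[0.087, -0.996, 0.007], [-0.996, -0.087, -0.003], [0.004, -0.007, -1.0]]
wrist_force: [0.4, 0.7, -0.3]
width: 0.649
```

```bash
python3 - <<'E'
from h import *
go([.5345,.1380,.26])
p=snap('wrist','w7.png')
E
```

```text
clock 10.2833 tcp [ 0.5131 -0.2373  0.284 ] xang -85.0 z [ 0.0074 -0.0031 -1.    ] F [ 0.38  0.71 -0.33] w 0.6487934928061603
delta tool cm [-37.21  -5.39   2.3 ]
```

View pics/w7.png

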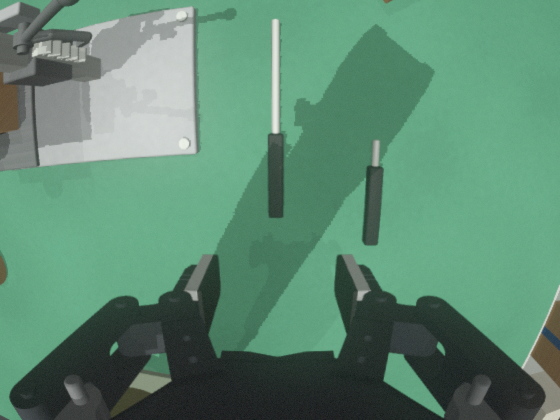

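Call:
play_rows(
  steps="-1.8 -0.3 0 0 0 0;-3.2 -0.45 0 0 0 0;-3.5 -0.5 0 0 0 0;-3.5 -0.5 0 0 0 0;-3.5 -0.5 0 0 0 0;-3.5 -0.5 0 0 0 0;-3.5 -0.5 0 0 0 0;-3.5 -0.5 0 0 0 0;-3.5 -0.5 0 0 0 0;-3.5 -0.5 0 0 0 0;-3.2 -0.45 0 0 0 0;-1 -0.2 0 0 0 0",
  fingers=-1,
)

```text
clock: 11.33
tcp_pos: [0.5322, 0.144, 0.2771]
orientation: [[0.092, -0.996, -0.002], [-0.996, -0.092, 0.002], [-0.002, 0.002, -1.0]]
wrist_force: [-0.3, 0.3, -0.7]
width: -0.002
```

Call:
play_rows(
  steps="0 0 0 0 0 0;0 0 0 0 0 0;0 0 0 0 0 0",
)

```text
clock: 11.58
tcp_pos: [0.533, 0.1374, 0.278]
orientation: [[0.086, -0.996, -0.001], [-0.996, -0.086, -0.001], [0.001, 0.001, -1.0]]
wrist_force: [-0.1, -0.1, 1.5]
width: -0.001
```

```bash
python3 - <<'E'
from h import *
go([.5345,.1380,.205])
o=manip.get_obs()
p=snap('wrist','w8.png');M=np.array(p['mount'])
for r in manip.spot_point(p,'push_pad')[:2]:
    t=(M@np.append(r['centre'],1))[:3]; print(r['confidence'],o['orientation']@t+o['tcp_pos'])
p=snap('scene','s8.png')
E
```

```text
clock 11.5833 tcp [0.533  0.1374 0.278 ] xang -85.08 z [-6.e-04 -7.e-04 -1.e+00] F [-0.07 -0.08  1.48] w -0.0013629274124023092
delta tool cm [-0.05 -0.16  7.3 ]
0.65 [0.53379878 0.13808253 0.19834071]
```

View pics/w8.png

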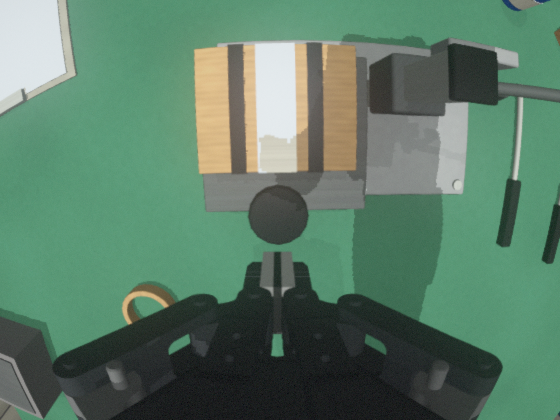

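View pics/s8.png

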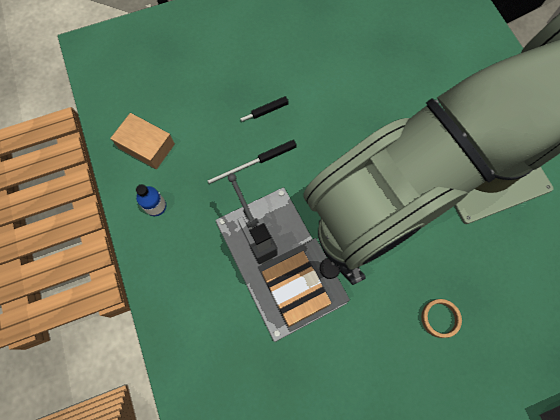

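The shut fingers are over the pad centre, so I'll descend to contact and watch the force.

Call:
play_rows(
  steps="0 -0.1 2 0 0 0;0 0 2.5 0 0 0;0 0 1.8 0 0 0;0 0 0.6 0 0 0;0 0 0.4 0 0 0;0 0 0.4 0 0 0;0 0 0.5 0 0 0;0 0 0.5 0 0 0",
)

```text
clock: 12.4
tcp_pos: [0.5346, 0.1388, 0.1922]
orientation: [[0.087, -0.996, 0.002], [-0.996, -0.087, 0.001], [-0.0, -0.002, -1.0]]
wrist_force: [-1.7, -2.1, 10.2]
width: -0.004
```

Call:
play_rows(
  steps="0 0 0.5 0 0 0;0 0 0.5 0 0 0;0 0 0.5 0 0 0;0 0 0.5 0 0 0;0 0 0.5 0 0 0;0 0 0.5 0 0 0",
)

```text
clock: 12.9
tcp_pos: [0.5346, 0.1388, 0.1622]
orientation: [[0.087, -0.996, 0.002], [-0.996, -0.087, 0.0], [-0.0, -0.002, -1.0]]
wrist_force: [-2.8, -1.4, 9.9]
width: -0.003
```

The platform moves at about 10 N, so the pawl is clear.

Call:
play_rows(
  steps="0 0 0.5 0 0 0;0 0 0.5 0 0 0;0 0 0.5 0 0 0;0 0 0.5 0 0 0;0 0 0.5 0 0 0;0 0 0.5 0 0 0;0 0 0.4 0 0 0",
)

```text
clock: 13.48
tcp_pos: [0.5346, 0.1387, 0.1281]
orientation: [[0.087, -0.996, 0.001], [-0.996, -0.087, 0.0], [-0.0, -0.002, -1.0]]
wrist_force: [-2.4, -1.2, 9.9]
width: -0.004
```

Call:
play_rows(
  steps="0 0 0.2 0 0 0;0 0 0.2 0 0 0;0 0 0.2 0 0 0",
)

```text
clock: 13.73
tcp_pos: [0.5346, 0.1388, 0.1222]
orientation: [[0.087, -0.996, 0.001], [-0.996, -0.087, 0.0], [-0.0, -0.001, -1.0]]
wrist_force: [-2.6, -1.0, 7.9]
width: -0.001
```

Call:
play_rows(
  steps="0 0 0.15 0 0 0;0 0 0 0 0 0",
)

```text
clock: 13.9
tcp_pos: [0.5346, 0.1388, 0.1205]
orientation: [[0.087, -0.996, 0.001], [-0.996, -0.087, 0.0], [-0.0, -0.001, -1.0]]
wrist_force: [0.0, -0.2, 0.3]
width: 0.001
```

Call:
play_rows(
  steps="0 0 0.1 0 0 0",
)

```text
clock: 13.98
tcp_pos: [0.5346, 0.1389, 0.1198]
orientation: [[0.087, -0.996, 0.002], [-0.996, -0.087, 0.0], [-0.0, -0.002, -1.0]]
wrist_force: [-6.0, -1.1, 34.0]
width: 0.002
```

Call:
play_rows(
  steps="0 0 0.1 0 0 0",
)

```text
clock: 14.07
tcp_pos: [0.5347, 0.1389, 0.1197]
orientation: [[0.087, -0.996, 0.002], [-0.996, -0.087, 0.001], [-0.001, -0.002, -1.0]]
wrist_force: [-12.2, -2.3, 50.2]
width: -0.003
```

The force rises sharply at TCP z = 0.1197, which is the stop. I'll retract straight up, then check.

Call:
play_rows(
  steps="0 0 -0.2 0 0 0;0 0 -1 0 0 0;0 0 -3 0 0 0;0 0 -4 0 0 0;0 0 -4 0 0 0;0 0 -4 0 0 0;0 0 -3 0 0 0;0 1.5 0 0 0 0;0 3 0 0 0 0;0 3 0 0 0 0;0 0 0 0 0 0;0 0 0 0 0 0",
)

```text
clock: 15.07
tcp_pos: [0.4587, 0.1324, 0.3111]
orientation: [[0.088, -0.996, 0.001], [-0.996, -0.088, 0.001], [-0.001, -0.001, -1.0]]
wrist_force: [1.0, -0.1, 0.0]
width: 0.001
```

```bash
python3 - <<'E'
from h import *
go([.5345,.1380,.205])
o=manip.get_obs()
p=snap('wrist','w9.png');M=np.array(p['mount'])
for r in manip.spot_point(p,'push_pad')[:2]:
    t=(M@np.append(r['centre'],1))[:3]; print(r['confidence'],o['orientation']@t+o['tcp_pos'])
p=snap('top','t9.png')
for l in ['push_pad','pawl_tail']:
  for r in manip.spot_point(p,l)[:1]: print(l,r['confidence'],w(p,r['centre']))
p=snap('scene','s9.png')
for l in ['push_pad','pawl_tail','long_bar']:
  for r in manip.spot_point(p,l)[:1]: print(l,r['confidence'],w(p,r['centre']))
E
```

```text
clock 15.0667 tcp [0.4587 0.1324 0.3111] xang -84.96 z [ 0.0013  0.001  -1.    ] F [ 0.95 -0.05  0.04] w 0.0008708965445076162
delta tool cm [ 0.12 -7.58 10.62]
0.62 [0.53577797 0.13998615 0.12111356]
push_pad 0.63 [0.53418043 0.13776176 0.12079533]
pawl_tail 0.8 [ 0.65656454 -0.07555827  0.2427156 ]
push_pad 0.6 [0.53444604 0.13818071 0.12415068]
pawl_tail 0.73 [ 0.65606835 -0.07099736  0.24169657]
long_bar 0.91 [ 0.51089096 -0.23463183 -0.00342388]
```

View pics/t9.png

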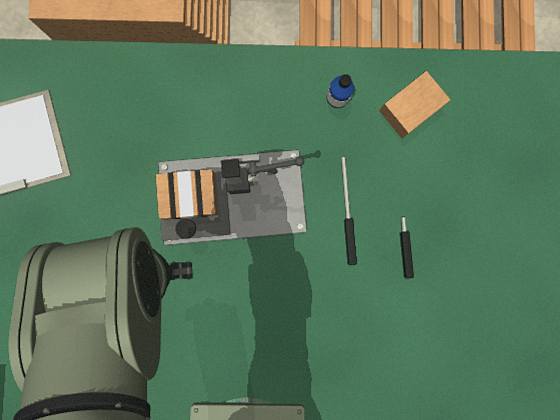

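View pics/s9.png

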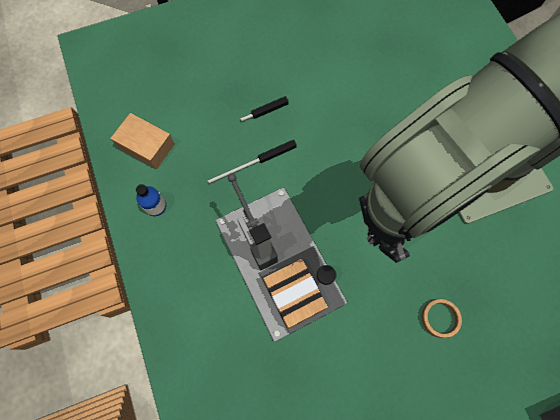

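The pad is at about 0.121 m with the platform down. The pawl is still up, the bar is flat on the bench, and the arm is clear of everything.

```bash
python3 -c "
from workcell import manip
print(manip.close_job())"
```

```text
the job is handed in; nothing more can be done
None
```

The job is done in the order asked and handed in; the arm had taken about 15 s of the 64 s at the last check.

- **Pawl:** I took the long bar by its grip and brought the shaft up under the pawl's tail. The pawl swung to about 0.5 rad and was still there in the last pictures. It needs about 0.25 to be clear of the rack.
- **Bar:** I laid it back flat on the bench where it had been.
- **Platform:** I pressed the pad down with shut fingers at about 10 N. At a fingertip height of 0.1197 m the force rose sharply to 50 N, which I took as the stop. That means about 80 mm of travel.

**Last checks:** The pad was measured at 0.121 m by the wrist and top cameras and 0.124 m by the scene camera; 0.120 m is fully down. The 4 mm spread is about what the detector is good for. The gripper was clear of everything, with no checks failed.

The 50 N came from the fingertips on the pad, above the 40 N limit for the arm and gripper body. I read that limit as not covering the fingertips; the wrist force limit is 120 N.

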